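Fit the grinding head to the coffee mill

ROBOT

A 7-joint arm with a two-finger parallel gripper is mounted at the origin on the work surface. World frame = base frame: x ahead of the robot, y to its left, z up, the work surface at z = 0. Lengths are in m, angles in rad, forces in N, time in s.
With the tool pointing down it reaches from about 0.425 to 0.95 m from the base axis. Payload 4.7 kg.
Tool frame: the origin (TCP) lies at the very end of the fingers, on their centre line; the grasp point (between the pads) lies 19 mm behind it (env.pinch_z is the distance from the TCP to the grasp point, in m); z points along the fingers, y is the line along which they close (so a half turn about z gives the same grasp; the last joint's range is limited). The gripper opens to 87 mm and grips with 3 to 60 N. Pads are 19 mm wide; open, the fingers measure 117 mm over their backs; the gripper's body (75 mm by 190 mm) begins 51 mm behind the grasp point.
Start: joints at [1.114, 0.469, -0.049, 1.532, 0.024, 1.141, -0.082], TCP at [0.28, -0.614, 0.189] pointing down, gripper open.
Joint ranges: [-2.59, 2.59], [-0.33, 1.99], [-1.39, 1.29], [0.1, 2.45], [-1.04, 4.18], [0.21, 1.99], [-2.66, 2.66]. Speed limits (rad/s): [2.57, 2.57, 3.14, 3.14, 3.14, 3.14, 3.14].

INTERFACE

Orientations are given as [roll, pitch, yaw] about the fixed x, y, z axes, in that order (R = Rz(yaw) Ry(pitch) Rx(roll)).
In Python, from workcell import env gives the robot as it stands. The module is installed in compiled form; this text tells all that it offers.
- The arm moves only by the shell command python3 -m handwheel 'ROWS'. ROWS is JSON, a list of rows, each a list of 5 numbers: the shift along the tool's x, y, z in cm, then the turn about the tool's z in degrees, then the closure in counts, from 0 (fully open) to 255 (shut). A call has 1 to 8 rows; each row shifts and turns the commanded pose from where the row before left it, along the tool's axes as they then stand; what a row does not reach is not made up. A row lasts 1/8 s, in which the tool goes at most 62.5 mm and 10.7 degrees, less where a joint would pass 70% of its speed; a pose out of reach is approached as far as the arm can. A call with a gripper value outside its range is refused whole. The fingers move at their own pace and stop on an object; the grip force is fixed at half the most. Time passes only in rows, so rows that do not move let the fingers close. It gives the time, the measured TCP pose, the force, the opening and the grip force at its end, in the units of the state.
- env.sense(): the state, without advancing time (a new reading comes with each control period).
- env.get_image(name): name is "scene" or "top" or "wrist"; returns a dict with "frame" (480x640x3 uint8, blue, green, red), "vfov" (degrees; the focal length in pixels is half the picture's height over the tangent of half this angle, whatever the lens; pixels are square), "cx", "cy" (the principal point, pixels), "k1" (the pictures are not rectified: a ray, as slopes to the right and down, at radius r is drawn at 1 + k1 r^2 times it, then the intrinsics apply), "world_from_camera" (4x4, takes a point from camera to world coordinates). Camera axes: x right, y up, looking along -z (the intrinsics and any distortion apply to the point x, -y, -z); pixel columns grow to the right and rows downward; lengths in m; the calibration is good to about 2 mm. A picture is of the moment at which its call begins. There is no depth.
- env.hand_in(): hands the job in; it is judged then, once.
The state is a dict: "t": time; "joints": joint angles; "qd": joint speeds; "tau": joint torques, N m; "tool_pos": TCP position; "ee_rot": TCP orientation; "wrist_force": force on the tool from outside, world axes, zero at the start; "torque": the same for the moment, N m; "finger_gap": finger opening in m; "finger_force": force on a finger pad.
Only numpy, scipy, OpenCV 4.12 (cv2) and the standard library are available. Lean on these libraries where they do the work, as an engineer would, in place of code of your own. Each camera call takes 0.05 s, during which the arm holds its last target. There are 200 camera calls.

TASK

Get the coffee mill ready: the grinding head lies on its side on the beige mat. Stand it upright, shank down, in the white ring stand and let go; then take it again from above by its square stem and lower it gently, without dropping it, into the spindle of the mill, so that the slot under its plate goes over the two dogs and it sits fully home. Let go of it and leave the cups, jar and spoon where they are.

Things in the scene. Friction and masses are not known exactly. Their poses are not given: they have to be found in the camera images.
- head_grip (a point): Centre of the square black stem (24 x 24 mm, 44 mm long) by which the loose grinding head is gripped. z: along the head, from shank tip to stem end; x: along the drive slot; the stem's flats face x and y. The head is 116 mm long, about 0.25 kg, heaviest at the shank. It starts lying on its plate's -y edge and the shank tip, the stem end raised 24 degrees from level.
- head_slot (a point): On the head's axis, same axes, 52 mm from head_grip, at the underside of its square steel plate (56 x 56 mm, 14 mm thick, towards the stem). A straight slot 11 mm wide and 8 mm deep crosses the underside along x. Between plate and stem is a dark cone 16 mm long, diameter 44 to 26 mm.
- head_tip (a point): Centre of the small end of the head's steel tapered shank, 94 mm from head_grip, same axes. Shank 42 mm long up to the plate, diameter 18 mm at the tip and 28 mm at the plate.
- stand_top (a point): Centre of the top rim of the white plastic ring stand, fixed, outside diameter 60 mm, 50 mm high. Round hole 36 mm in diameter right through, z up. The shank goes in loosely and the plate rests on the rim, head_grip then 52 mm above this point.
- spindle_face (a point): Centre of the top face of the mill's steel spindle, 96 mm above the table, diameter 55 mm; z up along its axis, x through the two dogs. It stands on the fixed black mill body (170 x 150 mm, 50 mm high). Tapered bore, 31 mm wide at the face, 21 mm at 46 mm depth, 1.5 mm wider in radius than the shank. Seated, the plate rests on the face and head_slot is at this point.
- spindle_dog (a point): Top of one of the two dogs on the spindle's face, 23.5 mm from the axis on the +x side; the other is opposite. Each is 7 mm wide, 7 mm high with a rounded top, 19.5 to 27.5 mm from the axis. The head fits either way round; with its slot off the dogs it stays 7 mm high.
- spindle (a joint): Angle of the spindle about its upright axis, rad, growing counter-clockwise from above; turns freely from -1.6 to 1.6 against slight friction (0.06 N m) and stays where it is left.
- mat: Beige silicone cup mat, fixed, 170 x 170 x 4 mm; origin at the centre of its underside.
- finjan1: White ceramic finjan cup, loose, 62 mm across, 50 mm high; origin under its centre. To be left alone.
- finjan2: Second such finjan cup, to be left alone.
- jar: Amber jar with a steel cap, loose, 60 mm across, 75 mm high; origin under its centre. To be left alone.
- spoon: Steel spoon, 140 mm, lying between the robot and the stand; origin about its middle. To be left alone.
Things that resemble listed ones, but are neither listed nor needed, are in the scene too. Leave any yellow look-alike of the part that bears head_grip alone.

How it is judged:
By the outcome, as a careful person would: the job done as asked, in the order asked, and still so for the second after the job is handed in, with the robot touching nothing.
It also fails if it takes over 56 s, if anything falls off the work surface, if the arm or the gripper's body presses on something with over 40 N, if the wrist force passes 120 N, or if a joint passes its speed limit or range.

## Working session

There is one attempt and no reset: what is moved stays moved. The work goes in short steps, Python scripts to look and compute and a shell command to move; the robot and the scene stay as the last step left them, time stands still between calls to the robot, and variables do not carry over. Pictures are saved under pics/ and viewed, at most 10 in all, crops included, and the job is handed in when it is done.

```bash
mkdir -p pics; cat > h.py <<'E'
import numpy as np, cv2, pickle
from scipy.spatial.transform import Rotation as Rn
def snap(env,name,f):
    im=env.get_image(name); cv2.imwrite(f'pics/{f}.png',im['frame']); pickle.dump(im,open(f'pics/{f}.pkl','wb')); return im
def load(f): return pickle.load(open(f'pics/{f}.pkl','rb'))
def F(im): return 240/np.tan(np.radians(im['vfov'])/2)
def ray(im,u,v):
    f=F(im); K=np.array([[f,0,im['cx']],[0,f,im['cy']],[0,0,1.]])
    p=np.array([(u-im['cx'])/f,(v-im['cy'])/f]); q=p.copy()
    for _ in range(30): q=p/(1+im['k1']*(q@q))
    T=im['world_from_camera']; d=T[:3,:3]@np.array([q[0],-q[1],-1]); return T[:3,3],d
def onz(im,u,v,z):
    o,d=ray(im,u,v); return o+d*(z-o[2])/d[2]
def proj(im,P):
    T=im['world_from_camera']; c=T[:3,:3].T@(np.asarray(P)-T[:3,3]); q=np.array([c[0],-c[1]])/-c[2]
    return q*(1+im['k1']*(q@q))*F(im)+[im['cx'],im['cy']]
E
python3 - <<'E'
from h import *; from workcell import env
for n in ['scene','top','wrist']:
    im=snap(env,n,n+'0'); print(n,im['vfov'],im['k1'],im['world_from_camera'].round(3).tolist())
s=env.sense(); print(s)
E
```

```text
scene 47.559200138562005 -0.10999098066316992 [[0.618, -0.477, 0.625, 1.32], [0.786, 0.386, -0.483, -0.548], [-0.011, 0.79, 0.613, 0.86], [0.0, 0.0, 0.0, 1.0]]
top 42.97556416211866 -0.18550151638194592 [[0.001, 0.989, -0.145, 0.378], [-1.0, -0.001, -0.008, 0.046], [-0.008, 0.145, 0.989, 1.336], [0.0, 0.0, 0.0, 1.0]]
wrist 71.46510677194158 0.014994728215668203 [[0.414, 0.877, 0.245, 0.345], [-0.91, 0.399, 0.109, -0.584], [-0.002, -0.268, 0.963, 0.385], [0.0, 0.0, 0.0, 1.0]]
{'t': 0.15, 'joints': array([ 1.11409657,  0.46929247, -0.04857297,  1.53338408,  0.02410666,
        1.14100519, -0.08231317]), 'qd': array([-0.00068883, -0.00217669,  0.00039777, -0.00299643, -0.00082048,
        0.0008327 , -0.00069936]), 'tau': array([ 9.56804397e-04, -5.08426702e+01, -8.07400374e-02, -2.36418933e+01,
       -6.13326835e-02,  3.56498477e-02,  1.08012152e-04]), 'tool_pos': array([ 0.27983351, -0.61372031,  0.18863101]), 'ee_rot': array([-3.14009041e+00,  6.19462648e-05,  4.27794636e-01]), 'wrist_force': array([0.60598074, 0.0321392 , 0.03429343]), 'torque': array([-0.04438847, -0.01730802, -0.00324368]), 'finger_force': 0.0, 'finger_gap': 0.08717711870460128}
```

View pics/top0.png

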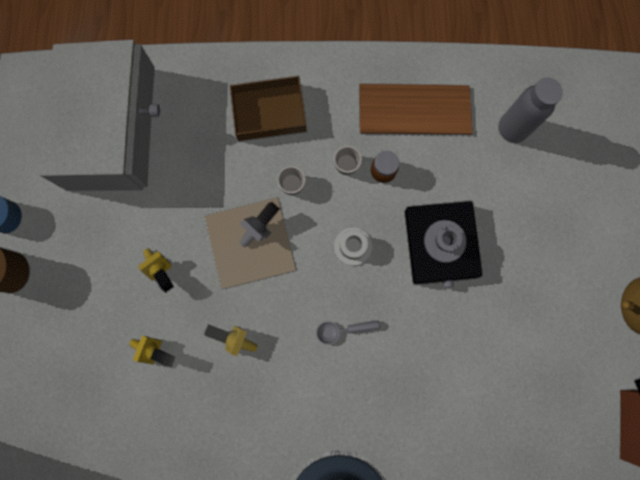

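View pics/scene0.png

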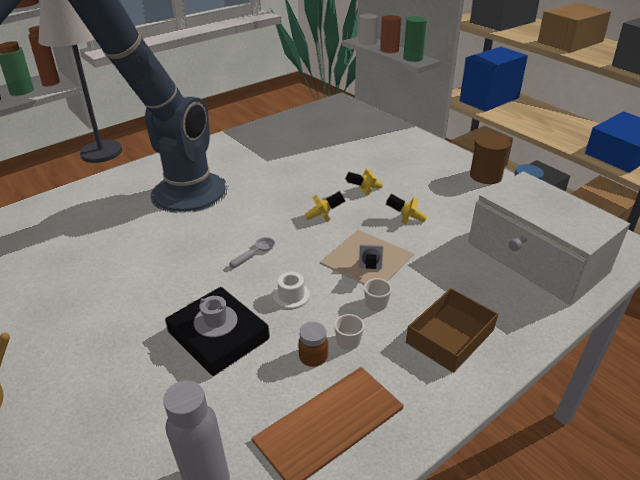

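The top view shows the head on the mat, with the stem end near (272,210) and the shank near (245,240). The stand is near (352,246), the spindle near (447,240), and there are three yellow look-alikes. I'll enlarge these areas.

```bash
python3 - <<'E'
from h import *
f=load('top0')['frame']
a=cv2.resize(f[165:290,205:310],None,fx=4.8,fy=4.8,interpolation=cv2.INTER_CUBIC)[:600]
b=cv2.resize(f[215:275,405:485],None,fx=3.6,fy=3.6,interpolation=cv2.INTER_CUBIC)
c=cv2.resize(f[215:275,325:385],None,fx=4.8,fy=4.8,interpolation=cv2.INTER_CUBIC)
o=np.zeros((600,800,3),np.uint8); o[:a.shape[0],:504]=a; o[:216,510:510+288]=b; o[300:588,510:798]=c
o=np.clip(o*1.6,0,255).astype(np.uint8); cv2.imwrite('pics/crop1.png',o)
E
```

```text
(no output)
```

View pics/crop1.png

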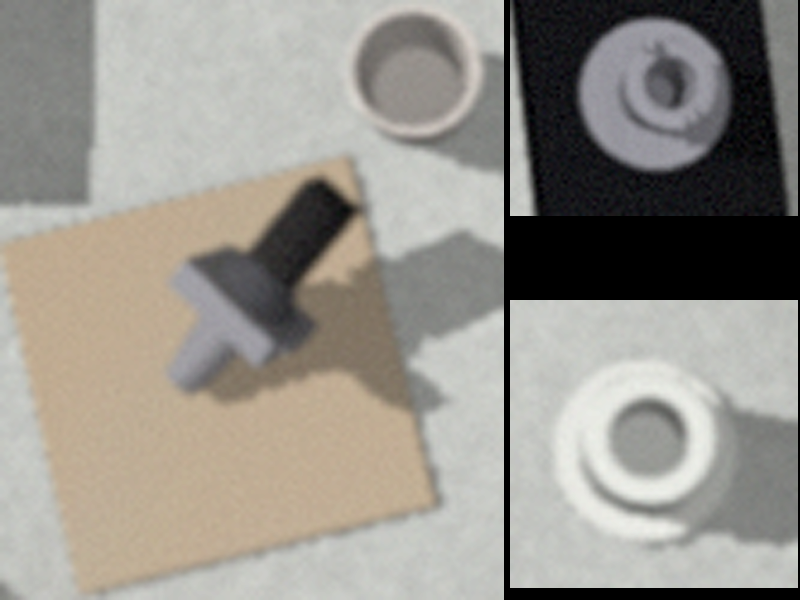

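In the crop, the stem end's top edge is at about full-image pixel (275.4,205.2), and the shank tip is at about (242.5,244.2). The spindle ring centre is at (450.8,238), with dogs near crop pixels (655,47) and (692,122). The stand rim centre is at (354,243.8).

```bash
python3 - <<'E'
from h import *
im=load('top0')
e=onz(im,275.4,205.2,.0705); t=onz(im,242.5,244.2,.0122); d=(e-t)[:2]
print('end',e,'tip',t,'len',np.hypot(*d),'expect',116*np.cos(np.radians(24))-12*np.sin(np.radians(24)),'dir',np.degrees(np.arctan2(d[1],d[0])))
u=d/np.hypot(*d); g=t[:2]+u*.094*np.cos(np.radians(24)); print('grip',g, e[:2]+u*(12*np.sin(.419)-22*np.cos(.419))/1000)
sp=onz(im,450.8,238,.096); print('spindle',sp)
f=lambda x,y:onz(im,405+(x-510)/3.6,215+y/3.6,.103)
a=f(655,47);b=f(692,122); print('dogs',a,b,np.hypot(*(a-b)[:2]),np.degrees(np.arctan2(*(a-b)[1::-1])))
print('stand',onz(im,354,243.8,.05))
for n,u_,v_ in [('cup',290,180),('cup2',347,158),('jar',385,160)]: print(n,onz(im,u_,v_,.05))
E
```

```text
end [0.63808874 0.13414548 0.0705    ] tip [0.56281717 0.20987267 0.0122    ] len 0.10677273426601006 expect 101.0904333696321 dir -45.17288284190258
grip [0.62335525 0.14896815] [0.6273628  0.14493634]
spindle [ 0.56380161 -0.2313886   0.096     ]
dogs [ 0.58351776 -0.2189125   0.103     ] [ 0.54009879 -0.23905856  0.103     ] 0.0478651330784713 24.890931839531305
stand [ 0.55828617 -0.03278053  0.05      ]
cup [0.69801756 0.10448071 0.05      ]
cup2 [ 0.74734625 -0.01957     0.05      ]
jar [ 0.74305879 -0.10265686  0.05      ]
```

```bash
cat >> h.py <<'E'
def rows(p,yaw,tgt,yt,n):
    """n equal rows from pose p,yaw(deg) to tgt,yt (tool down), axes at start of each row; cm/deg"""
    d=(np.asarray(tgt)-p)/n; out=[]
    for i in range(n):
        a=np.radians(yaw+(yt-yaw)*i/n); c,s=np.cos(a),np.sin(a)
        out.append([round(100*(d[0]*c+d[1]*s),1),round(100*(d[0]*s-d[1]*c),1),round(-100*d[2],1),round(-(yt-yaw)/n,1)])
    return out
E
python3 - <<'E'
from h import *
from workcell import env
s=env.sense(); print(rows(s['tool_pos'],np.degrees(s['ee_rot'][2]),[.626,.146,.17],135,16))
E
```

```text
[[np.float64(3.9), np.float64(-3.4), np.float64(0.1), np.float64(-6.9)], [np.float64(4.3), np.float64(-2.9), np.float64(0.1), np.float64(-6.9)], [np.float64(4.6), np.float64(-2.4), np.float64(0.1), np.float64(-6.9)], [np.float64(4.9), np.float64(-1.8), np.float64(0.1), np.float64(-6.9)], [np.float64(5.1), np.float64(-1.2), np.float64(0.1), np.float64(-6.9)], [np.float64(5.2), np.float64(-0.6), np.float64(0.1), np.float64(-6.9)], [np.float64(5.2), np.float64(0.0), np.float64(0.1), np.float64(-6.9)], [np.float64(5.2), np.float64(0.7), np.float64(0.1), np.float64(-6.9)], [np.float64(5.1), np.float64(1.3), np.float64(0.1), np.float64(-6.9)], [np.float64(4.9), np.float64(1.9), np.float64(0.1), np.float64(-6.9)], [np.float64(4.6), np.float64(2.5), np.float64(0.1), np.float64(-6.9)], [np.float64(4.3), np.float64(3.0), np.float64(0.1), np.float64(-6.9)], [np.float64(3.9), np.float64(3.5), np.float64(0.1), np.float64(-6.9)], [np.float64(3.4), np.float64(3.9), np.float64(0.1), np.float64(-6.9)], [np.float64(2.9), np.float64(4.3), np.float64(0.1), np.float64(-6.9)], [np.float64(2.4), np.float64(4.6), np.float64(0.1), np.float64(-6.9)]]
```

```bash
sed -i 's/out.append(\(.*\))$/out.append([float(v) for v in \1])/' h.py
python3 -m handwheel '[[3.9,-3.4,0.1,-6.9,0],[4.3,-2.9,0.1,-6.9,0],[4.6,-2.4,0.1,-6.9,0],[4.9,-1.8,0.1,-6.9,0],[5.1,-1.2,0.1,-6.9,0],[5.2,-0.6,0.1,-6.9,0],[5.2,0,0.1,-6.9,0],[5.2,0.7,0.1,-6.9,0]]'
python3 - <<'E'
from h import *
from workcell import env
im=snap(env,'wrist','w1')
s=env.sense(); print(s['joints'],s['tool_pos'],s['ee_rot'])
E
```

```text
t: 1.15
tool_pos: [0.4531, -0.2332, 0.1814]
ee_rot: [3.142, 0.0, 1.395]
wrist_force: [-0.0, -0.4, -0.9]
finger_gap: 0.0872
finger_force: 0.0
[ 0.73908013  0.23558436 -0.42267795  1.91216814  0.10681541  1.01566101
  0.10798946] [ 0.4565157  -0.22471206  0.18165538] [ 3.13995121 -0.00496472  1.40838385]
```

```bash
python3 -m handwheel '[[5.1,1.3,0.1,-6.9,0],[4.9,1.9,0.1,-6.9,0],[4.6,2.5,0.1,-6.9,0],[4.3,3.0,0.1,-6.9,0],[3.9,3.5,0.1,-6.9,0],[3.4,3.9,0.1,-6.9,0],[2.9,4.3,0.1,-6.9,0],[2.4,4.6,0.1,-6.9,0]]'
python3 -m handwheel '[[0,0,0,0,0]]'
python3 - <<'E'
from h import *
from workcell import env
im=snap(env,'wrist','w2')
cv2.imwrite('pics/w2b.png',np.clip(im['frame']*1.6,0,255).astype(np.uint8))
s=env.sense(); print(s['joints'],s['tool_pos'],s['ee_rot'])
E
```

```text
t: 2.2
tool_pos: [0.6278, 0.1459, 0.1731]
ee_rot: [-3.141, 0.0, 2.358]
wrist_force: [1.0, -0.1, 0.1]
finger_gap: 0.0867
finger_force: 0.0
t: 2.33
tool_pos: [0.6269, 0.1503, 0.1729]
ee_rot: [3.14, -0.003, 2.361]
wrist_force: [-0.4, 0.1, 0.3]
finger_gap: 0.0868
finger_force: 0.0
[ 0.18391274  0.52344179 -0.6912679   1.60180512  0.35559979  1.1470272
  0.19674725] [0.6267805  0.14699716 0.1726962 ] [-3.14125824e+00 -1.59552872e-03  2.35729181e+00]
```

View pics/w2b.png

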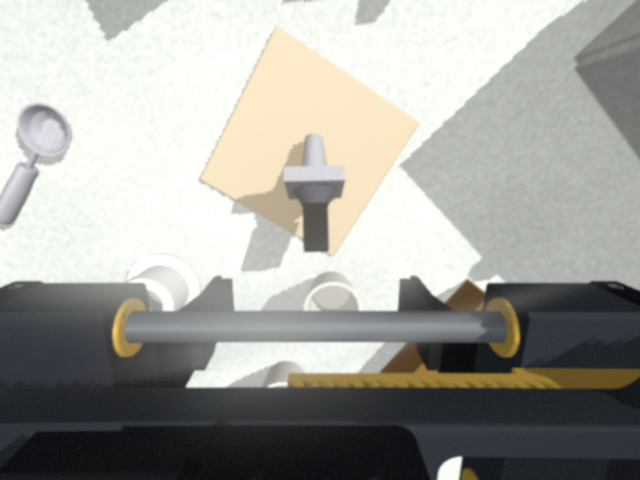

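The head is below the gripper and nearly aligned with tool x. The stem end's top edge is from (304,250) to (328,250), the shank tip is near (314,137), and the plate spans (285..345,172).

```bash
python3 - <<'E'
from h import *
from workcell import env
im=load('w2')
e=onz(im,316,250,.0705); t=onz(im,314,137,.0122+.006); d=(e-t)[:2]
print(e,t,np.hypot(*d),np.degrees(np.arctan2(d[1],d[0])))
u=d/np.hypot(*d); print(e[:2]+u*(12*np.sin(.419)-22*np.cos(.419))/1000)
a,b=onz(im,304,250,.0705),onz(im,328,250,.0705); print('w',np.linalg.norm(a-b))
a,b=onz(im,285,168,.06),onz(im,345,168,.06);print('plate',np.linalg.norm(a-b),np.degrees(np.arctan2(*(a-b)[1::-1])))
s=env.sense(); 
E
```

```text
[0.63666986 0.13958936 0.0705    ] [0.56249492 0.21052255 0.0182    ] 0.10263254153460684 -43.720215139199155
[0.6256738  0.15010485]
w 0.022401713057630283
plate 0.054254162965267964 -134.77941745755703
```

```bash
python3 -m handwheel '[[0.2,0.1,5,0,0],[0,0,5,0,0],[0,0,4.1,0,0],[0,0,0,0,0],[0,0,0,0,255],[0,0,0,0,255],[0,0,0,0,255],[0,0,0,0,255]]'
```

```text
t: 3.38
tool_pos: [0.6268, 0.1472, 0.0333]
ee_rot: [3.141, 0.001, 2.355]
wrist_force: [0.3, -0.2, 1.1]
finger_gap: 0.055
finger_force: 0.0
```

```bash
python3 -m handwheel '[[0,0,0,0,255],[0,0,0,0,255],[0,0,0,0,255],[0,0,0,0,255],[0,0,0,0,255]]'; python3 -c "
from workcell import env;print(env.sense())"
```

```text
t: 4.0
tool_pos: [0.6266, 0.1472, 0.0325]
ee_rot: [3.141, 0.0, 2.355]
wrist_force: [0.8, 0.7, 0.3]
finger_gap: 0.0224
finger_force: 30.0
{'t': 4.0, 'joints': array([ 0.13147755,  0.66549464, -0.61767653,  1.72245922,  0.4715748 ,
        0.90618441,  0.10114581]), 'qd': array([ 3.14807083e-04, -1.10283409e-03, -1.52155795e-03,  3.68380755e-06,
       -1.30143693e-05, -4.22048743e-04, -4.42396772e-04]), 'tau': array([ 4.63451701e-02, -5.13318372e+01, -8.52926910e+00, -1.77242231e+01,
       -8.00906145e-02,  2.45669419e-01,  2.12821690e-02]), 'tool_pos': array([0.6266412 , 0.14722897, 0.03251986]), 'ee_rot': array([3.14119134e+00, 1.79877456e-04, 2.35459894e+00]), 'wrist_force': array([0.83122956, 0.65538443, 0.33824754]), 'torque': array([ 0.09213229, -0.29034934, -0.07804976]), 'finger_force': 30.00255972146988, 'finger_gap': 0.0224165790328294}
```

```bash
python3 -m handwheel '[[1.0,0,-1.3,0,255],[1.2,0,-1.2,0,255],[1.4,0,-0.9,0,255],[1.45,0,-0.6,0,255],[1.2,0,-0.3,0,255],[1.2,0,-0.2,0,255],[0.9,0,0.1,0,255],[0.8,0,0,0,255]]'
python3 - <<'E'
from h import *
from workcell import env
im=snap(env,'scene','s1'); f=im['frame'][180:320,290:450]
cv2.imwrite('pics/s1c.png',np.clip(cv2.resize(f,None,fx=4,fy=4,interpolation=cv2.INTER_CUBIC)*1.4,0,255).astype(np.uint8))
E
```

```text
t: 5.0
tool_pos: [0.5613, 0.2121, 0.076]
ee_rot: [-3.141, -0.0, 2.355]
wrist_force: [-0.0, 0.2, -2.7]
finger_gap: 0.0221
finger_force: 30.0
```

View pics/s1c.png

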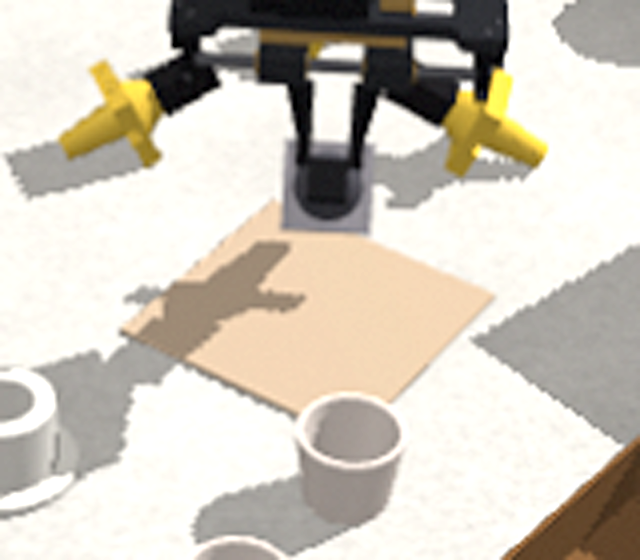

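The head did not pivot: it is still at about 24°, held rigidly above the mat, with stem and plate near crop pixel (328,185). I'll lower it close to the mat and test whether the grip force can be eased through the closure count.

```bash
python3 -m handwheel '[[-3,0,2.0,0,255],[-3,0,2.1,0,255],[0,0,0,0,210]]'; python3 -m handwheel '[[0,0,0,0,200]]' | tail -2;  python3 -m handwheel '[[0,0,0,0,195]]'
```

```text
t: 5.42
tool_pos: [0.6057, 0.1658, 0.0337]
ee_rot: [-3.139, 0.001, 2.349]
wrist_force: [0.3, -0.5, 0.1]
finger_gap: 0.0227
finger_force: 30.0
finger_gap: 0.0224
finger_force: 30.0
t: 5.68
tool_pos: [0.6039, 0.1706, 0.0363]
ee_rot: [3.141, 0.0, 2.356]
wrist_force: [0.9, -1.1, 0.0]
finger_gap: 0.0224
finger_force: 30.0
```

```bash
for i in 1; do python3 -m handwheel '[[0,0,0,0,190],[0,0,0,0,190]]'|tail -3;python3 -m handwheel '[[0,0,0,0,189],[0,0,0,0,189]]'|tail -3; python3 -m handwheel '[[0,0,0,0,188],[0,0,0,0,188]]'|tail -3; python3 -m handwheel '[[0,0,0,0,187],[0,0,0,0,187]]'|tail -3; done
```

```text
wrist_force: [0.2, -0.3, -0.5]
finger_gap: 0.0228
finger_force: 22.9
wrist_force: [-0.3, 0.9, -0.9]
finger_gap: 0.0233
finger_force: 18.6
wrist_force: [0.6, -0.1, -0.9]
finger_gap: 0.0232
finger_force: 14.3
wrist_force: [0.1, 0.1, -0.9]
finger_gap: 0.0235
finger_force: 10.1
```

The closure count sets the force, at about 4 N per count, so a light grip at 186 or 187 should let the heavy shank swing down while I lift along the arc.

```bash
python3 -m handwheel '[[0.9,0,-1.1,0,187],[1.2,0,-1.2,0,187],[1.4,0,-0.9,0,187],[1.45,0,-0.6,0,187],[1.2,0,-0.3,0,187],[1.2,0,-0.2,0,187],[0.9,0,0,0,187],[0.0,0,-1.5,0,187]]'
python3 - <<'E'
from h import *
from workcell import env
im=snap(env,'scene','s2'); f=im['frame'][180:320,290:450]
cv2.imwrite('pics/s2c.png',np.clip(cv2.resize(f,None,fx=4,fy=4,interpolation=cv2.INTER_CUBIC)*1.4,0,255).astype(np.uint8))
E
```

```text
t: 7.68
tool_pos: [0.544, 0.2283, 0.0929]
ee_rot: [-3.139, -0.002, 2.356]
wrist_force: [0.1, 0.0, -2.2]
finger_gap: 0.0234
finger_force: 8.4
```

View pics/s2c.png

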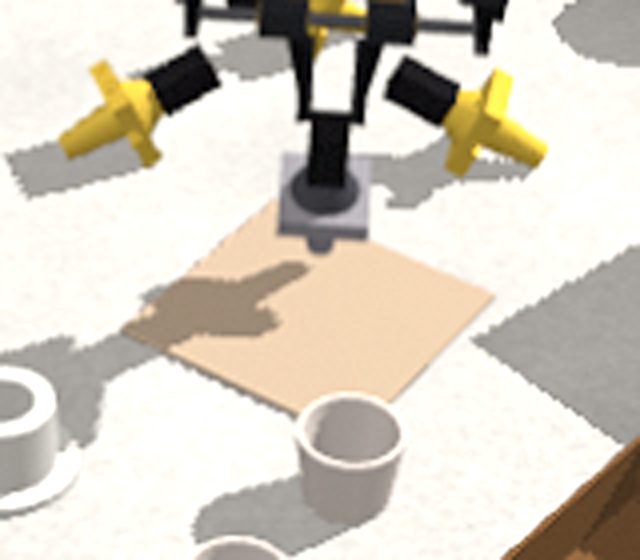

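The head has swung most of the way up, with the plate's upper face corners near crop pixels (285,152), (370,155), (368,232) and (278,230). I'll firm up the grip and fit the pose.

```bash
python3 -m handwheel '[[0,0,0,0,255],[0,0,0,0,255]]'
python3 - <<'E'
from h import *
from scipy.optimize import least_squares
im=load('s2'); pts=np.array([(285,153),(370,155),(368,232),(278,230)])/4+[290,180]
yaw=2.356; X=np.array([np.cos(yaw),np.sin(yaw),0]); Y=np.array([X[1],-X[0],0]); Z=np.array([0,0,1.])
tcp=np.array([.544,.2283,.0929]); g0=tcp+[0,0,.019]
# plate stem-side face is 38mm from grip towards tip
def model(p):
    a,h,th,b=p; A=-np.cos(th)*X+np.sin(th)*Z; P=np.sin(th)*X+np.cos(th)*Z # P: head +y
    c=g0+a*X+b*Y+h*Z-.038*A
    cs=[c+.028*(i*Y+j*P) for i in(1,-1) for j in(1,-1)]
    return np.array([proj(im,q) for q in cs])
from itertools import permutations
best=None
for th0 in (.6,1.2,1.6):
  for pm in permutations(range(4)):
    r=least_squares(lambda p:np.r_[(model(p)[list(pm)]-pts).ravel(),(p[3])*300],[0,0,th0,0])
    if .3<r.x[2]<2 and (best is None or r.cost<best.cost): best=r
print('along x mm, height mm, elev deg, side',best.x*[1000,1000,57.3,1000],best.cost)
im=snap(__import__('workcell').env,'wrist','w3')
cv2.imwrite('pics/w3b.png',np.clip(im['frame'][60:360,160:480]*1.6,0,255).astype(np.uint8).repeat(2,0).repeat(2,1))
E
```

```text
t: 7.98
tool_pos: [0.5457, 0.227, 0.0927]
ee_rot: [-3.14, -0.0, 2.354]
wrist_force: [0.1, 0.4, -2.4]
finger_gap: 0.0218
finger_force: 30.0
along x mm, height mm, elev deg, side [ 23.05911351 -40.86754464  63.97737793   0.18841088] 0.462824421205529
```

View pics/w3b.png

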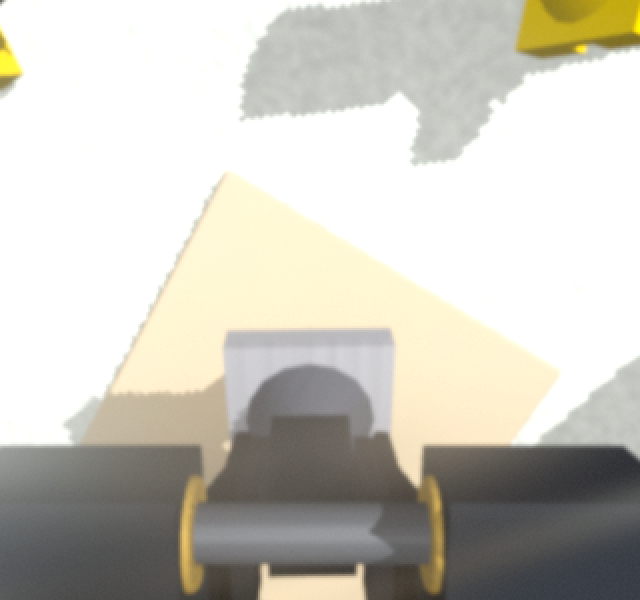

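The wrist view shows the plate's side band at crop (226..393, 331..346), with the cone and stem in the pads. I'll fit both views together.

```bash
cat > fit.py <<'E'
from h import *
from scipy.optimize import least_squares
def fit(ims,pts,tcp,yaw):
    """pts: list of (imgidx,u,v,along(m from grip towards tip),i (tool y sign),j (head y sign))"""
    X=np.array([np.cos(yaw),np.sin(yaw),0]); Y=np.array([X[1],-X[0],0]); Z=np.array([0,0,1.]); g0=np.array(tcp)+[0,0,.019]
    def res(p):
        s,th,b,k=p; A=-np.cos(th)*X+np.sin(th)*Z; P=np.sin(th)*X+np.cos(th)*Z; o=[]
        for n,u,v,al,i,j in pts: o.append(proj(ims[n],g0-s*A+b*Y+k*P-al*A+i*Y+j*P)-[u,v])
        return np.r_[np.ravel(o),b*500,k*500]
    r=least_squares(res,[.01,1.2,0,0]); print('slip mm, elev deg, side, perp',(r.x*[1000,57.3,1000,1000]).round(1)); print(res(r.x).round(1))
E
python3 - <<'E'
from fit import *
ims=[load('s2'),load('w3')]; c=lambda x,y:(290+x/4,180+y/4); w=lambda x,y:(160+x/2,60+y/2)
h=.028
# scene camera faces robot (looks -x,+y): its left = tool... try both signs
for sg in (1,-1):
  for jj in (1,-1):
    P=[(0,*c(285,153),.038,sg*h,jj*h),(0,*c(370,155),.038,-sg*h,jj*h),(0,*c(368,232),.038,-sg*h,-jj*h),(0,*c(278,230),.038,sg*h,-jj*h)]
    for s2 in (1,-1):
      Q=[(1,*w(226,346),.038,s2*h,h),(1,*w(392,345),.038,-s2*h,h),(1,*w(227,331),.052,s2*h,h),(1,*w(392,330),.052,-s2*h,h)]
      print(sg,jj,s2); fit(ims,P+Q,[.5457,.227,.0927],2.354)
E
```

```text
1 1 1
slip mm, elev deg, side, perp [ 59.3 111.   -2.   21. ]
[ 19.1  28.2 -24.   26.2 -24.5  13.5  20.8  15.5  73.9  -6.9 -73.1  -6.3
  72.    2.9 -71.5   3.5  -1.   10.5]
1 1 -1
slip mm, elev deg, side, perp [ 1.  83.7 -1.8 -9.4]
[ 21.1   2.6 -22.6   0.7 -23.5  -3.3  22.2  -1.4  -0.7  -1.    1.3  -0.6
   1.3  -0.3  -1.    0.1  -0.9  -4.7]
1 -1 1
slip mm, elev deg, side, perp [ 40.1 128.7  -2.   48.8]
[ 19.5  27.9 -24.5  25.9 -23.5   7.1  20.9   9.   73.9  -7.3 -73.   -6.8
  72.1   7.  -71.6   7.5  -1.   24.4]
1 -1 -1
slip mm, elev deg, side, perp [ -4.1 119.9  -1.8  17.4]
[ 21.   10.  -23.5   8.  -22.3 -13.5  22.5 -11.6   2.   -5.8  -1.3  -5.3
   3.8   7.3  -3.4   7.7  -0.9   8.7]
-1 1 1
slip mm, elev deg, side, perp [ 58.8 111.1  -2.   20.9]
[ -2.8  26.6  -2.1  27.5  -1.7  14.8  -1.9  13.8  74.   -6.7 -73.1  -6.2
  72.1   3.1 -71.6   3.6  -1.   10.4]
-1 1 -1
slip mm, elev deg, side, perp [ 0.6 83.9 -1.8 -9.2]
[-1.3  1.1 -0.1  2.  -0.3 -2.  -0.9 -3.  -0.7 -0.9  1.4 -0.5  1.2 -0.1
 -0.9  0.3 -0.9 -4.6]
-1 -1 1
slip mm, elev deg, side, perp [ 39.8 128.7  -2.   48.4]
[ -3.3  26.3  -1.7  27.3  -1.6   8.4  -1.    7.5  73.9  -7.2 -73.   -6.6
  72.1   7.1 -71.6   7.7  -1.   24.2]
-1 -1 -1
slip mm, elev deg, side, perp [ -4.4 119.6  -1.8  17. ]
[ -2.3   8.4  -0.3   9.4  -0.  -12.3   0.2 -13.2   2.   -5.6  -1.2  -5.2
   3.7   7.4  -3.3   7.8  -0.9   8.5]
```

```bash
python3 - <<'E'
from fit import *
from workcell import env
ims=[load('s2'),load('w3')]; w=lambda x,y:(160+x/2,60+y/2)
h=.028
Q=[(1,*w(226,346),.038,-h,h),(1,*w(392,345),.038,h,h),(1,*w(227,331),.052,-h,h),(1,*w(392,330),.052,h,h)]
fit(ims,Q,[.5457,.227,.0927],2.354)
# elev for fixed slips
im=snap(env,'scene','s3'); T=ims[0]['frame'].astype(int)
d=np.abs(im['frame'].astype(int)-T).sum(2)[220:250,355:390]; print('changed px near head',(d>60).sum())
print(env.sense()['tool_pos'])
E
```

```text
slip mm, elev deg, side, perp [-3.4 88.9 -1.9 -4.9]
[-1.4 -1.6  1.7 -1.2  0.7  0.8 -0.7  1.3 -1.  -2.5]
changed px near head 38
[0.545632   0.22730575 0.09272992]
```

```bash
python3 - <<'E'
from h import *
print(rows([.5457,.2273,.16],135,[.558,-.033,.165],117,8))
E
```

```text
[[-2.4, -2.2, -0.1, 2.2], [-2.5, -2.1, -0.1, 2.2], [-2.6, -2.0, -0.1, 2.2], [-2.7, -1.9, -0.1, 2.2], [-2.7, -1.8, -0.1, 2.2], [-2.8, -1.7, -0.1, 2.2], [-2.9, -1.6, -0.1, 2.2], [-2.9, -1.5, -0.1, 2.2]]
```

```bash
python3 -m handwheel '[[0,0,-2.2,0,255],[0,0,-2.3,0,255],[0,0,-2.3,0,255]]'
```

```text
t: 8.45
tool_pos: [0.5457, 0.2277, 0.1616]
ee_rot: [-3.141, -0.001, 2.355]
wrist_force: [0.2, -0.6, -1.7]
finger_gap: 0.0217
finger_force: 30.0
```

```bash
python3 -m handwheel '[[-2.4,-2.2,-0.1,2.2,255],[-2.5,-2.1,-0.1,2.2,255],[-2.6,-2.0,-0.1,2.2,255],[-2.7,-1.9,-0.1,2.2,255],[-2.7,-1.8,-0.1,2.2,255],[-2.8,-1.7,-0.1,2.2,255],[-2.9,-1.6,-0.1,2.2,255],[-2.9,-1.5,-0.1,2.2,255]]'
python3 -m handwheel '[[0,0,0,0,255],[0,0,0,0,255]]'
python3 - <<'E'
from h import *
from workcell import env
print(env.sense()['tool_pos'])
a=snap(env,'scene','s4');b=snap(env,'wrist','w4')
P=proj(a,[.558,-.033,.12]).astype(int); print(P)
x0,y0=P-[50,75]; print('scene crop origin',x0,y0)
A=cv2.resize(a['frame'][y0:y0+150,x0:x0+100],(400,600),interpolation=cv2.INTER_CUBIC)
B=cv2.resize(b['frame'][100:400,220:420],(400,600),interpolation=cv2.INTER_CUBIC)
cv2.imwrite('pics/c4.png',np.clip(np.hstack([A,B])*1.4,0,255).astype(np.uint8))
E
```

```text
t: 9.45
tool_pos: [0.5578, -0.0351, 0.1691]
ee_rot: [-3.141, -0.0, 2.046]
wrist_force: [0.7, 0.1, -1.1]
finger_gap: 0.022
finger_force: 30.0
t: 9.7
tool_pos: [0.5578, -0.033, 0.1692]
ee_rot: [-3.142, -0.001, 2.048]
wrist_force: [-1.2, -0.1, -2.3]
finger_gap: 0.022
finger_force: 30.0
[ 0.55780292 -0.03297752  0.16920639]
[288 255]
scene crop origin 238 180
```

View pics/c4.png

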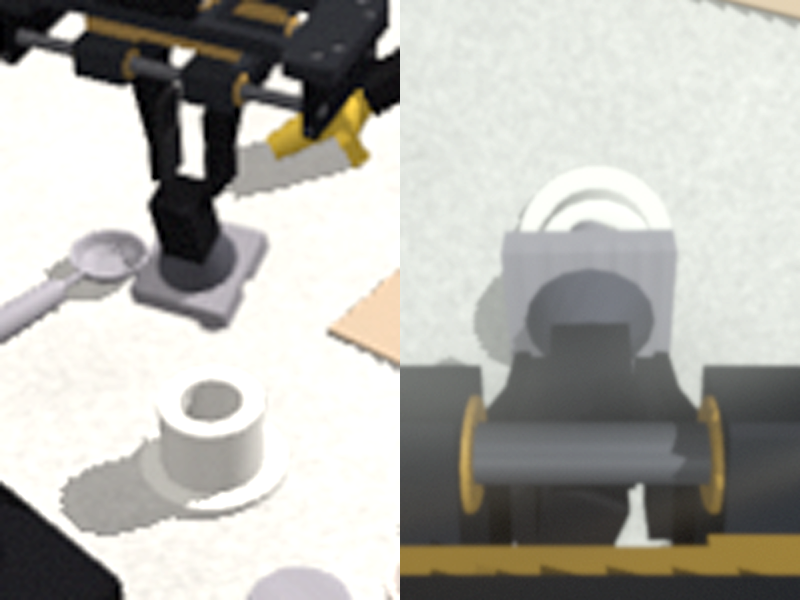

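The scene crop shows the head hanging nearly upright beside the stand line of sight, with top-face corners at (267,232), (228,308) and (135,284). In the wrist view, the plate band is at (503..675, 231..250). I'll fit it again.

```bash
python3 - <<'E'
from fit import *
ims=[load('s4'),load('w4')]; c=lambda x,y:(238+x/4,180+y/4); w=lambda x,y:(220+(x-400)/2,100+y/2)
h=.028
S=[(0,*c(267,232),.038,h,h),(0,*c(229,307),.038,h,-h),(0,*c(135,284),.038,-h,-h)]
Q=[(1,*w(503,250),.038,-h,h),(1,*w(675,250),.038,h,h),(1,*w(503,232),.052,-h,h),(1,*w(674,231),.052,h,h)]
for P in (S+Q,Q,S): fit(ims,P,[.5578,-.033,.1692],2.048)
E
```

```text
slip mm, elev deg, side, perp [-0.8 78.3 -1.7 -5.8]
[-0.3 -0.5 -1.9 -0.4 -2.1 -1.3 -0.5 -0.8  1.  -0.7  2.  -0.1 -0.9  0.4
 -0.9 -2.9]
slip mm, elev deg, side, perp [-5.  80.3 -1.9 -3.2]
[-1.6 -0.8  1.4 -0.8  1.   0.4 -0.5  0.9 -1.  -1.6]
slip mm, elev deg, side, perp [ 6.9 78.3 -1.3 -0.7]
[ 1.3  0.3 -0.2  0.3 -0.2 -0.6 -0.6 -0.4]
```

The head is about 79° up, so its tip is about 14 mm towards +tool x. I'll offset, enter the hole, then shift back with a light grip while lowering so the rim rights the head.

```bash
python3 -m handwheel '[[-1.2,0.2,1.0,0,255],[0,0,1.5,0,255],[0,0,1.5,0,255],[0,0,1.4,0,255],[0,0,0,0,255]]'; python3 -m handwheel '[[0.3,0,0.5,0,187],[0.3,0,0.5,0,187],[0.3,0,0.5,0,187],[0.1,0,0.5,0,187]]'
```

```text
t: 10.42
tool_pos: [0.5641, -0.0434, 0.1138]
ee_rot: [-3.139, -0.002, 2.048]
wrist_force: [-0.2, -0.1, -2.6]
finger_gap: 0.0215
finger_force: 30.0
t: 10.92
tool_pos: [0.5607, -0.0344, 0.0953]
ee_rot: [3.141, 0.0, 2.048]
wrist_force: [0.5, -0.5, -1.4]
finger_gap: 0.0235
finger_force: 8.4
```

```bash
python3 -m handwheel '[[0,0,0.4,0,187],[0,0,0.4,0,187],[0,0,0,0,187]]';  python3 -m handwheel '[[0,0,0.3,0,187],[0,0,0.2,0,187],[0,0,0,0,187]]'
```

```text
t: 11.3
tool_pos: [0.5623, -0.0332, 0.0892]
ee_rot: [3.138, 0.0, 2.048]
wrist_force: [-1.1, 1.1, 7.6]
finger_gap: 0.0235
finger_force: 9.8
t: 11.68
tool_pos: [0.5639, -0.0314, 0.0866]
ee_rot: [3.135, 0.001, 2.049]
wrist_force: [-3.2, 3.9, 19.1]
finger_gap: 0.0235
finger_force: 13.6
```

```bash
python3 -m handwheel '[[0,0,0,0,184],[0,0,0,0,182],[0,0,0,0,178],[0,0,0,0,178]]';  python3 -m handwheel '[[0,0,0,0,160],[0,0,0,0,160],[0,0,0,0,120],[0,0,0,0,120]]'
python3 - <<'E'
from h import *
from workcell import env
print(env.sense()['tool_pos'])
a=snap(env,'scene','s5');b=snap(env,'wrist','w5')
x0,y0=238,180
A=cv2.resize(a['frame'][y0:y0+150,x0:x0+100],(400,600),interpolation=cv2.INTER_CUBIC)
B=cv2.resize(b['frame'][100:400,220:420],(400,600),interpolation=cv2.INTER_CUBIC)
cv2.imwrite('pics/c5.png',np.clip(np.hstack([A,B])*1.4,0,255).astype(np.uint8))
E
```

```text
t: 12.18
tool_pos: [0.5607, -0.035, 0.0822]
ee_rot: [-3.141, -0.0, 2.047]
wrist_force: [0.3, 0.1, 0.0]
finger_gap: 0.0262
finger_force: 0.0
t: 12.68
tool_pos: [0.5608, -0.0347, 0.0825]
ee_rot: [3.142, 0.0, 2.048]
wrist_force: [0.5, -0.1, -0.3]
finger_gap: 0.0431
finger_force: 0.0
[ 0.56079227 -0.03469106  0.08246046]
```

View pics/c5.png

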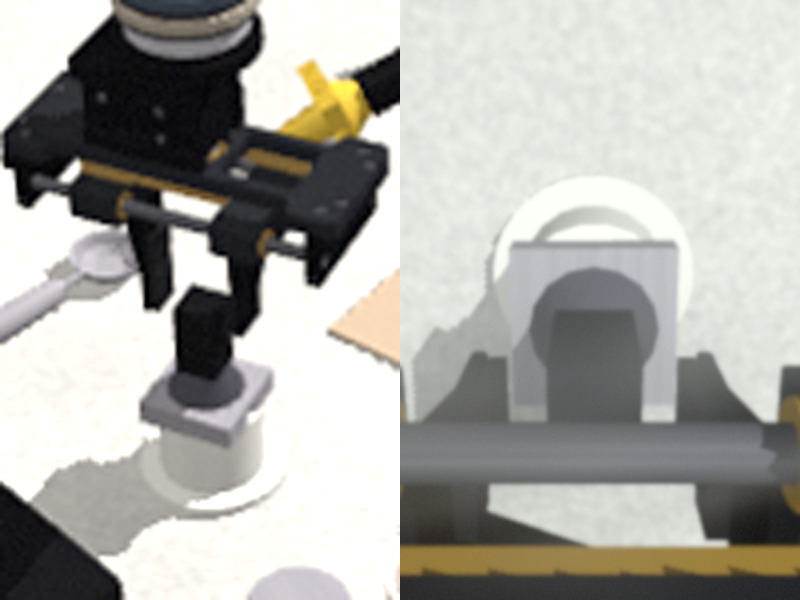

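The head now stands upright in the stand, free of the fingers: plate at (512..677, 243..405), stem at (553..637) and centred between the fingers. Before using my last view, I'll build a crop of the spindle from the earlier wrist image w1.

```bash
python3 - <<'E'
from h import *
b=load('w5'); w=lambda x,y:(220+(x-400)/2,100+y/2)
L,R,l,r=[onz(b,*w(*p),.064) for p in [(512,244),(677,243),(513,405),(675,405)]]
print(L,R,l,r,'c',(L+R+l+r)/4,np.linalg.norm(L-R),np.linalg.norm(L-l),'yaw slot',np.degrees(np.arctan2(*(R-L)[1::-1])),np.degrees(np.arctan2(*(r-l)[1::-1])))
im=load('w1'); print(proj(im,[.562,-.2305,.096]))
u,v=proj(im,[.562,-.2305,.096]).astype(int)
x0,y0=u-50,v-50; x0=min(x0,540);y0=min(y0,380); print(x0,y0)
A=cv2.resize(im['frame'][y0:y0+100,x0:x0+100],(600,600),interpolation=cv2.INTER_CUBIC)
t=load('top0')['frame'][222:252,430:470]; B=cv2.resize(t,(200,150),interpolation=cv2.INTER_CUBIC)
o=np.zeros((600,800,3),np.uint8);o[:,:600]=A;o[:150,600:]=B
g=o.astype(float);g[:,:600]*=150/A.mean() ;cv2.imwrite('pics/c6.png',np.clip(g,0,255).astype(np.uint8))
E
```

```text
[ 0.52315653 -0.02163211  0.064     ] [0.57107121 0.00342983 0.064     ] [ 0.54821727 -0.07348226  0.064     ] [ 0.59872053 -0.04745256  0.064     ] c [ 0.56029139 -0.03478428  0.064     ] 0.0540732633014199 0.05758887467472887 yaw slot 27.61197896193989 27.2668643043646
[442.71684214 212.79924561]
392 162
```

View pics/c6.png

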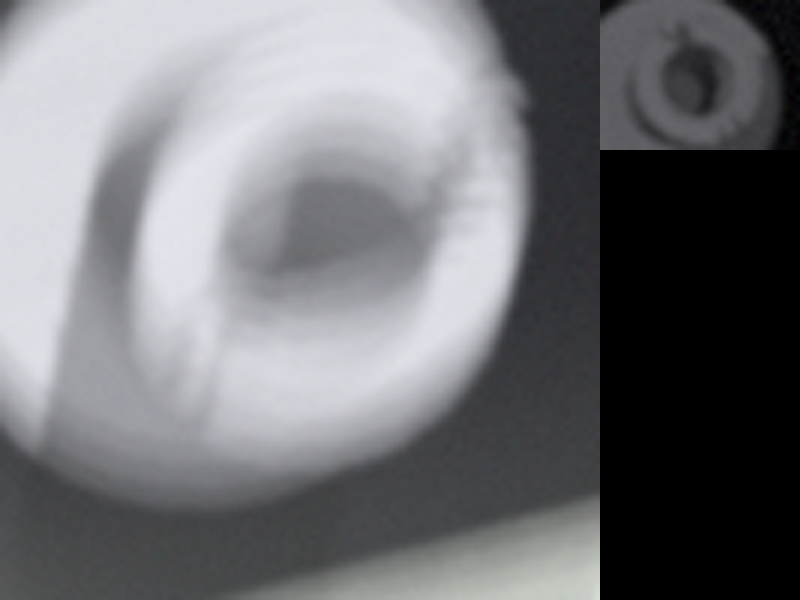

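The blurred wrist crop shows the bore at (330,240), one dog around (475,150) and the other around (188,372).

```bash
python3 - <<'E'
from h import *
im=load('w1'); f=lambda x,y,z:onz(im,392+x/6,162+y/6,z)
a,b=f(475,150,.102),f(188,372,.102); print(a,b,np.linalg.norm(a-b),np.degrees(np.arctan2(*(a-b)[1::-1])),(a+b)/2,f(330,250,.096))
# top0: refine ring outline of spindle face by darkness of its lip is hard; use clean fresh top image? 
t=load('top0'); g=t['frame'].mean(2); print(g[222:254,432:472:1].astype(int)[::2,::2])
E
```

```text
[ 0.58422907 -0.21177591  0.102     ] [ 0.54320636 -0.23571475  0.102     ] 0.04749664219438338 30.265740507129138 [ 0.56371772 -0.22374533  0.102     ] [ 0.56613063 -0.22330738  0.096     ]
[[ 16  47  78  92  95  98  98  98  98  94  86  61  21  11   9  14  15   8
    9  11]
 [ 63  91  98  96  97  97  99  96  99  95  97  95  74  32  11   8  14  12
   13  11]
 [ 94  97  96  95  96  94  95  86  95  92  94  95  97  85  37  13  13  11
    8  12]
 [ 97  96  97  93  94  85  86  66  86  99  97  95  96  95  83  35   7  16
   12  11]
 [ 96  95  96  95  98  93  87  65  67  83  91  97  95  96  96  76  19  14
   12  14]
 [ 95  97  95  97 100  96  78  51  46  44  58  83  97  97  93  84  38  11
   10  11]
 [ 97  95  94  99  98  86  51  45  41  40  52  69  87  99  94  73  48   8
    9   5]
 [ 93  95  87  99  98  72  55  56  44  35  43  71  81  98  97  75  57  20
    3   2]
 [ 95  91  79 100  98  76  64  64  59  39  34  67  87  99  93  80  60  25
    6   9]
 [ 94  88  73  98  99  83  62  64  63  47  36  73  86  96  95  75  64  28
   10   6]
 [ 93  90  70  90  99  95  73  62  63  41  46  75  93  98  94  70  62  30
    7   6]
 [ 95  93  73  73  99 101  92  78  65  50  67  92  93  95  84  65  61  26
    8   6]
 [ 94  96  82  60  78 100 102  98  94  93  96  96  88  81  70  63  55  23
    9   8]
 [ 96  95  95  77  53  72  94  99 101 102  99  84  81  64  62  66  49  11
   14  14]
 [ 96  95  95  97  84  68  66  70  84  87  88  67  64  64  66  60  35   5
   13   6]
 [ 95  95  95  98  96  94  91  79  77  67  67  64  64  65  64  54  15   8
   12   8]]
```

```bash
python3 -m handwheel '[[0,0,0,0,255],[0,0,0,0,255],[0,0,0,0,255],[0,0,0,0,255],[0,0,0,0,255]]'; python3 -m handwheel '[[0,0,-2,0,255],[0,0,-2,0,255],[0,0,-3,0,255],[0,0,-3,0,255],[0,0,-2,0,255],[0,0,0,0,255]]'
```

```text
t: 13.4
tool_pos: [0.561, -0.0346, 0.0825]
ee_rot: [3.141, 0.0, 2.048]
wrist_force: [0.1, -0.2, -0.6]
finger_gap: 0.0236
finger_force: 30.0
t: 14.15
tool_pos: [0.5614, -0.0346, 0.2035]
ee_rot: [3.14, 0.002, 2.047]
wrist_force: [-0.5, 1.2, -3.2]
finger_gap: 0.0238
finger_force: 30.0
```

```bash
python3 -m handwheel '[[-3.4,-1.1,0,0,255],[-3.4,-1.1,0,0,255],[-3.4,-1.1,0,0,255],[-3.4,-1.1,0,0,255],[-3.4,-1.1,0,0,255],[-3.4,-1.1,0,0,255],[-3.4,-1.1,0,0,255],[-3.4,-1.1,0,0,255]]'; python3 -m handwheel '[[0,0,0,0,255],[0,0,0,0,255],[0,0,0,0,255]]'
python3 - <<'E'
from h import *
from workcell import env
s=env.sense();print(s['tool_pos'],s['ee_rot'])
im=snap(env,'wrist','w6'); print(proj(im,[.5635,-.23,.096]))
# rectified top-down map of plane z=.096, 0.5mm/px, 80x80mm
def rect(z,c=(.5635,-.23),n=90,st=.001):
    g=np.array([[proj(im,[c[0]+(n/2-i)*st,c[1]+(n/2-j)*st,z]) for j in range(n)] for i in range(n)],np.float32)
    return cv2.remap(cv2.cvtColor(im['frame'],cv2.COLOR_BGR2GRAY),g[...,0],g[...,1],cv2.INTER_LINEAR)
r=rect(.096); np.save('pics/r6.npy',r)
print(r[::3,::3])
E
```

```text
t: 15.15
tool_pos: [0.6064, -0.3176, 0.2001]
ee_rot: [-3.139, -0.003, 2.048]
wrist_force: [-0.1, -0.2, -2.5]
finger_gap: 0.0239
finger_force: 30.0
t: 15.52
tool_pos: [0.6074, -0.3148, 0.202]
ee_rot: [-3.141, -0.001, 2.05]
wrist_force: [0.3, 0.7, -2.0]
finger_gap: 0.0237
finger_force: 30.0
[ 0.60739589 -0.31481519  0.20197102] [-3.14141979e+00 -1.33128431e-03  2.04989782e+00]
[317.46549131 124.57381405]
[[ 56  56  57  56  56  56  56  56  56  56  56  56  57  56  56  56  57  56
   56  56  56  55  57  57  56  57  57  57  57  57]
 [ 56  56  56  57  56  56  56  57  55  55  57  56  58  59  63  66  64  60
   57  57  56  55  56  56  56  55  56  55  57  56]
 [ 56  55  56  55  55  56  55  56  56  56  60  91 127 143 156 158 156 155
  142 114  74  58  56  56  56  55  56  55  54  55]
 [ 57  55  55  56  56  55  56  56  59 105 150 160 162 161 160 164 162 162
  161 161 158 140  87  57  55  55  55  55  55  55]
 [ 57  56  56  56  56  55  56  73 140 161 161 161 162 161 160 163 162 162
  162 161 161 160 161 116  60  55  55  56  55  55]
 [ 55  55  56  56  57  55  80 154 160 163 161 160 162 161 160 163 163
[... 2356 characters left out ...]
161 158 161 161 157 163
  160 162 164 161 160 152 134  58  50  50  51  52]
 [ 59  57  57  58  56  55  57  87 149 159 159 163 162 161 161 162 159 163
  161 162 164 162 164 133  62  54  54  52  52  52]
 [ 59  58  57  56  56  56  56  56  61 120 155 164 162 162 161 161 159 163
  161 161 163 152  97  54  54  55  55  56  55  56]
 [ 58  58  57  58  57  56  55  56  56  55  64 113 142 156 159 161 159 158
  152 135  89  57  55  56  56  56  56  57  57  57]
 [ 59  58  58  58  57  57  56  56  56  57  57  56  57  61  70  74  72  66
   59  56  56  57  57  55  56  56  58  57  57  57]
 [ 59  59  59  57  58  57  58  57  57  56  56  56  56  57  57  56  56  57
   57  56  56  56  58  57  58  58  57  57  58  58]]
```

The rectified map gives the bore centre at (0.564, -0.2275) and the dogs at about 29°; the slot is now at about 27.4°. I'll move above the spindle.

```bash
python3 -m handwheel '[[3,0,0,-0.6,255],[4,0.1,0,-0.7,255],[2.7,0.1,0,0,255],[0,0,0,0,255],[0,0,0,0,255],[0,0,0,0,255]]'; python3 -c "
from workcell import env;print(env.sense()['tool_pos'])"
```

```text
t: 16.32
tool_pos: [0.564, -0.2312, 0.2024]
ee_rot: [3.142, 0.0, 2.069]
wrist_force: [0.1, -0.0, -1.1]
finger_gap: 0.0235
finger_force: 30.0
[ 0.56395895 -0.23118324  0.20237923]
```

```bash
python3 -m handwheel '[[0.3,0.2,0,0,255],[0,0,1,0,255],[0,0,1,0,255],[0,0,1,0,255],[0,0,1,0,255],[0,0,0.8,0,255],[0,0,0,0,255],[0,0,0,0,255]]'; python3 -c "
from workcell import env;s=env.sense();print(s['tool_pos'],s['wrist_force'],s['torque'])"
```

```text
t: 17.32
tool_pos: [0.5644, -0.2265, 0.1548]
ee_rot: [3.141, 0.001, 2.07]
wrist_force: [0.8, -0.3, -1.5]
finger_gap: 0.0235
finger_force: 30.0
[ 0.56440527 -0.22654737  0.15480593] [ 0.79227367 -0.3350627  -1.47208456] [ 0.01742132 -0.1566545   0.01501015]
```

```bash
python3 -m handwheel '[[-0.1,0,0.4,0,255],[0,0,0.4,0,255],[0,0,0.4,0,255],[0,0,0,0,255]]'; python3 -m handwheel '[[0,0,0.2,0,255],[0,0,0.2,0,255],[0,0,0,0,255]]';  python3 -m handwheel '[[0,0,0.2,0,255],[0,0,0.2,0,255],[0,0,0,0,255]]'
```

```text
t: 17.82
tool_pos: [0.5642, -0.2273, 0.142]
ee_rot: [-3.141, -0.001, 2.07]
wrist_force: [-0.0, 0.0, -2.2]
finger_gap: 0.0233
finger_force: 30.0
t: 18.2
tool_pos: [0.5644, -0.2274, 0.1383]
ee_rot: [-3.141, -0.0, 2.07]
wrist_force: [-0.3, 0.0, -2.5]
finger_gap: 0.0238
finger_force: 30.0
t: 18.58
tool_pos: [0.5644, -0.2274, 0.1342]
ee_rot: [-3.141, -0.0, 2.07]
wrist_force: [0.7, -1.3, -1.6]
finger_gap: 0.0233
finger_force: 30.0
```

Already past the 7 mm dog height (0.1355) without force, so the slot is going over the dogs.

```bash
python3 -m handwheel '[[0,0,0.2,0,255],[0,0,0.1,0,255],[0,0,0,0,255]]'; python3 -m handwheel '[[0,0,0.1,0,255],[0,0,0.1,0,255],[0,0,0,0,255]]'; python3 -m handwheel '[[0,0,0.1,0,255],[0,0,0,0,255]]'
```

```text
t: 18.95
tool_pos: [0.5645, -0.2274, 0.1314]
ee_rot: [-3.142, -0.0, 2.07]
wrist_force: [0.3, -0.1, -2.1]
finger_gap: 0.0233
finger_force: 30.0
t: 19.32
tool_pos: [0.5645, -0.2274, 0.1294]
ee_rot: [-3.142, -0.0, 2.07]
wrist_force: [-0.4, 0.1, -2.0]
finger_gap: 0.0231
finger_force: 30.0
t: 19.58
tool_pos: [0.5647, -0.2274, 0.1285]
ee_rot: [3.141, 0.0, 2.07]
wrist_force: [0.2, -0.6, -2.0]
finger_gap: 0.024
finger_force: 30.0
```

```bash
python3 -m handwheel '[[0,0,0.1,0,255],[0,0,0,0,255],[0,0,0,0,255]]'; python3 -m handwheel '[[0,0,0.1,0,255],[0,0,0,0,255],[0,0,0,0,255]]'
```

```text
t: 19.95
tool_pos: [0.565, -0.2273, 0.1283]
ee_rot: [3.141, 0.001, 2.07]
wrist_force: [-2.1, 1.6, 6.0]
finger_gap: 0.0238
finger_force: 30.0
t: 20.32
tool_pos: [0.5651, -0.2273, 0.1282]
ee_rot: [3.141, 0.001, 2.07]
wrist_force: [-3.9, 1.5, 9.9]
finger_gap: 0.0233
finger_force: 30.0
```

```bash
python3 -m handwheel '[[0,0,-0.1,0,187],[0,0,0,0,186],[0,0,0,0,184],[0,0,0,0,180],[0,0,0,0,160],[0,0,0,0,100],[0,0,0,0,100],[0,0,0,0,60]]'; python3 -m handwheel '[[0,0,0,0,60],[0,0,-2,0,60],[0,0,-4,0,60],[0,0,-4,0,60],[0,0,-4,0,60],[-3,0,0,0,60],[-4,0,0,0,60],[-4,0,0,0,60]]'
python3 -m handwheel '[[0,0,0,0,60],[0,0,0,0,60]]'
python3 - <<'E'
from h import *
from workcell import env
im=snap(env,'wrist','w7'); print(env.sense()['tool_pos'])
def rect(z,c=(.5645,-.2275),n=90,st=.001):
    g=np.array([[proj(im,[c[0]+(n/2-i)*st,c[1]+(n/2-j)*st,z]) for j in range(n)] for i in range(n)],np.float32)
    return cv2.remap(cv2.cvtColor(im['frame'],cv2.COLOR_BGR2GRAY),g[...,0],g[...,1],cv2.INTER_LINEAR)
print(rect(.110)[::3,::3])
E
```

```text
t: 21.32
tool_pos: [0.5645, -0.2274, 0.1274]
ee_rot: [-3.142, 0.0, 2.07]
wrist_force: [-0.3, -0.5, -0.4]
finger_gap: 0.0543
finger_force: 0.0
t: 22.32
tool_pos: [0.618, -0.325, 0.2697]
ee_rot: [3.14, 0.002, 2.07]
wrist_force: [0.2, 0.4, 0.2]
finger_gap: 0.0666
finger_force: 0.0
t: 22.58
tool_pos: [0.6173, -0.3229, 0.2684]
ee_rot: [3.14, -0.0, 2.071]
wrist_force: [-0.1, 1.7, -0.5]
finger_gap: 0.0668
finger_force: 0.0
[ 0.61735222 -0.32238576  0.26849254]
[[ 53  53  53  52  52  52  51  51  50  51  50  50  50  51  51  50  50  50
   49  51  50  52  50  51  50  52  52  52  52  53]
 [ 52  52  52  52  52  51  52  50  50  50  50  50  50  49  50  55  54  57
   55  51  50  50  49  51  51  51  51  52  51  52]
 [ 53  52  52  53  51  51  51  50  51  50  50  51  67  96 117 132 136 137
  135 121 103  75  52  50  50  50  51  51  52  52]
 [ 53  52  52  51  51  50  50  50  49  51  69 117 139 148 147 147 149 150
  148 142 146 145 121  85  53  49  50  51  51  51]
 [ 53  52  52  52  51  50  50  49  55 100 141 148 146 149 148 147 148 149
  149 146 142 149 146 146 111  58  50  50  51  50]
 [ 52  51  51  52
[... 2408 characters left out ...]
150 149 147 145 146 146
  147 147 147 150 148 150 145 120  50  45  45  45]
 [ 53  54  53  53  52  52  51  50  54  95 142 149 147 146 146 147 147 146
  148 149 147 150 148 146 107  56  48  48  48  46]
 [ 54  54  53  53  52  51  51  50  51  51  81 145 147 147 148 148 149 147
  147 149 147 144 125  82  50  50  49  50  51  48]
 [ 55  54  54  53  52  52  52  52  51  51  54 122 146 120 115 133 135 134
  134 120  97  69  52  50  50  50  50  51  51  51]
 [ 55  54  54  53  53  53  53  53  52  52  52  68  76  51  51  52  52  54
   54  51  50  50  51  51  51  51  51  52  52  52]
 [ 56  55  55  54  53  54  53  53  53  53  53  53  52  52  52  52  51  51
   52  50  52  52  51  51  53  53  53  52  52  53]]
```

The plate corners at the seated height are 55 mm apart (56 mm expected), the spindle contact height matched, and the arm is clear.

```bash
python3 -c "
from workcell import env;print(env.hand_in())"
```

```text
the job is handed in; nothing more can be done
None
```

The grinding head stood in the ring stand, was let go, regripped from above and lowered into the spindle. By contact height and force it sits fully home with its slot over the dogs. I released it and handed in at about 22.6 s; the cups, jar and spoon were never approached, though I did not check them in a final picture.

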